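Hook the pressure cover on a vacuum manifold and hold it down

TASK

Set the white filter plate squarely on the black seal of the vacuum manifold, between its guide fingers, and let go of it. Then take the aluminium pressure cover by its grip, tuck its plain rear edge well under the steel spring leaf at the back of the manifold without prying the leaf up, and lower the cover flat and square on the plate. Finish holding the cover pressed down, so that the seal stays squeezed at least half way while a colleague connects the vacuum line; leave the beaker, the bottle and the tape roll where they stand.

Things in the scene. Friction and masses are not known exactly. Their poses are not given: they have to be found in the camera images.
- manifold: Vacuum manifold fixed on the bench: grey base, white deck 30 mm high, gauge in front, brass nozzle with tap on the -y side. Origin on the bench under the seal's centre; x points to the spring leaf at the back, z up. Base spans x -68..108, y -56..56 mm (nozzle to y = -88, below 31 mm). Beside the plate's long sides, between the guide fingers, gripper fingers can go down to the deck.
- seat (a point): Centre of the seal's top, 36 mm above the bench at rest; axes as the manifold's. The plate's underside centre belongs here. Guide fingers round it (at y = -18, +18 mm on the x ends; x = -34, +34 mm on the y sides; 10 mm wide, 46 mm high above the bench) leave the plate 1.5 mm play all round; their flared tops open outward 4 mm more.
- seal (a joint): How far the seal, a black rubber-faced sprung frame (84 x 56 mm outside, 68 x 40 inside), is pressed down, in m: 0 at rest, 0.004 fully down. It begins to give at 1.5 N and takes 3 N more per mm (7.5 N half way, 13.5 N fully down); it rises again when not pressed.
- leaf (a joint): Angle of the spring-steel leaf (50 mm wide, 2 mm thick, 30 mm long), rad: 0 at rest, level; grows as its lip is lifted (0.033 = 1 mm at the lip). It starts to give at 1.3 N at the lip, then 2.2 N per mm. It may give a mm or two as the cover goes in and is levered down under it; 0.10 (3 mm) is prying it up and fails.
- leaf_lip (a point): Middle of the leaf's lip, underside: at rest x = 62, y = 0, z = 57.5 mm in the manifold's frame; a lead-in flare rises from it by 4.5 mm over 7.5 mm toward the seal. With the plate on the resting seal, plate top is at 56 mm and a flat cover's top at 60 mm: so the cover's rear edge goes in dipped, front raised by some 14 degrees, or it lifts the leaf a little.
- keeper_stop (a point): Front face of the keeper block that carries the leaf, x = 84, z = 52 mm in the manifold's frame; it stops the cover's rear edge. The block is 64 mm wide, 66 mm high with its screws.
- filter_plate: White 24-well filter plate, 84 x 56 x 20 mm, about 0.06 kg, loose on the bench, wells up, left or right of the manifold. Origin at the centre of its underside; x along the 84 mm side, z up. Either way round will do. Grasp it across the 56 mm sides.
- cover: Loose pressure cover: aluminium plate 132 x 66 x 4 mm, about 0.12 kg, black grip nearer its front, two ribs 2.5 mm high (y = -29.5, +29.5; x -60..28 mm). Origin: centre of its underside; x points to the plain rear edge (x = 66 mm), z up. Mounted: x along the manifold's x, centred in y, rear edge at 68..84 (best 77) mm in the manifold's frame.
- cover_grip (a point): Centre of the cover's black grip, at x = -35, z = 16 mm on the cover: a solid bar 44 mm long (x), 18 mm wide (y), from 4 to 28 mm above the cover's underside. Axes as the cover's.
- cover_rear (a point): Middle of the cover's rear edge, at half its 4 mm thickness.
- beaker: Bystander: small clear beaker, 74 mm across, 90 mm high, origin at its underside.
- blue_cap_bottle: Bystander: small glass bottle with a blue cap, 56 mm across, 102 mm high, origin at its underside.
- tape: Bystander: roll of masking tape lying flat, 105 mm across, 24 mm high, origin at its underside.
Things that resemble listed ones, but are neither listed nor needed, are in the scene too. There is more than one size of the filter_plate; the one meant has the size given above.

How it is judged:
On the way, in this order (a step that is already met when the one before it is completed fails the run):
1. the filter plate sits squarely on the seal between the guide fingers and has been let go (x of filter_plate in the frame of seat between -0.004 and 0.004 m and y of filter_plate in the frame of seat between -0.004 and 0.004 m and angle between the x axis of filter_plate and the x axis of manifold, either way round below 0.08 rad and angle between filter_plate's own z axis and vertical below 0.04 rad and z of filter_plate in the frame of seat below 0.0025 m and contact force between the fingers and filter_plate below 0.1 N), for 0.2 s.
2. the cover's rear edge is tucked under the spring leaf, with the plate still in place (x of cover_rear in the frame of manifold above 0.068 m and z of cover_rear in the frame of manifold below 0.059 m and y of cover_rear in the frame of manifold between -0.008 and 0.008 m and x of filter_plate in the frame of seat between -0.004 and 0.004 m and y of filter_plate in the frame of seat between -0.004 and 0.004 m and angle between the x axis of filter_plate and the x axis of manifold, either way round below 0.08 rad and angle between filter_plate's own z axis and vertical below 0.04 rad), for 0.2 s.
At the end, for the whole second after the job is handed in: Plate centred on the seal (4 mm, 0.08 rad); cover level (0.035 rad), square (0.1 rad), its rear edge 6 mm or more past the leaf's lip, beneath it and within 8 mm of the middle; leaf lifted under 0.06 rad; seal pressed down over 2 of its 4 mm; gripper touching the cover with over 1 N (all of step 2 and angle between cover's own z axis and vertical below 0.035 rad and angle between the x axis of cover and the x axis of manifold, either way round below 0.1 rad and value of joint seal above 0.002 m and value of joint leaf below 0.06 rad and contact force between the fingers and cover above 1 N); the arm keeps its last pose, push and grip.
It fails at once if the spring leaf is pried up by 3 mm (0.10 rad) or more (value of joint leaf above 0.1 rad).
It fails at once if the beaker is pushed away or knocked over (distance of beaker from where it was at the start of the episode above 0.02 m or angle between beaker's own z axis and vertical above 0.3 rad).
It fails at once if the blue-capped bottle is pushed away or knocked over (distance of blue_cap_bottle from where it was at the start of the episode above 0.02 m or angle between blue_cap_bottle's own z axis and vertical above 0.3 rad).
It fails at once if the tape roll is pushed away or knocked over (distance of tape from where it was at the start of the episode above 0.02 m or angle between tape's own z axis and vertical above 0.3 rad).
It also fails if it takes over 70 s, if anything falls off the work surface, if the arm or the gripper's body presses on something with over 40 N, if the wrist force passes 120 N, or if a joint passes its speed limit or range.

ROBOT

A 7-joint arm with a two-finger parallel gripper is mounted at the origin on a cart in front of the work surface, level with it; the furniture and walls round the work are solid. World frame = base frame: x ahead of the robot, y to its left, z up, the work surface at z = 0. Lengths are in m, angles in rad, forces in N, time in s.
With the tool pointing down it reaches from about 0.4 to 0.85 m from the base axis. Payload 4.5 kg.
Tool frame: the origin (TCP) lies midway between the tips of the shut fingers; the grasp point (between the pads) lies 19 mm behind it; z points along the fingers, y is the line along which they close (so a half turn about z gives the same grasp; the last joint's range is limited). The gripper opens to 88 mm and grips with 3 to 60 N. Pads are 18 mm wide; open, the fingers measure 123 mm over their backs; the gripper's body (75 mm by 187 mm) begins 45 mm behind the grasp point.
Start: joints at [1.196, 0.689, -0.195, 1.565, 0.157, 0.902, -0.215], TCP at [0.248, -0.574, 0.239] pointing down, gripper open.
Joint ranges: [-3.01, 3.01], [-0.46, 2.08], [-1.47, 1.51], [0.13, 2.56], [-1, 4.14], [0.04, 2.09], [-2.66, 2.66]. Speed limits (rad/s): [2.57, 2.57, 3.14, 3.14, 3.14, 3.14, 3.14].

INTERFACE

Orientations are given as a unit quaternion [x, y, z, w].
In Python, from plant import r, eyes, finish_job gives the robot as it stands. The module is installed in compiled form; this text tells all that it offers.
- The arm moves only by the tool move_arm, never from a script. Its argument "motion" is a list of rows, each a list of 7 numbers: the shift along the tool's x, y, z in mm, then the turn, a rotation vector about the tool's x, y, z in degrees, then the closure, from 0 (fully open) to 1 (shut). A call has 1 to 5 rows; each row is the pose to reach, as a shift and turn from the pose commanded when the call began, along the tool's axes at that moment; what a row does not reach only later rows make up. A row lasts 1/8 s, in which the tool goes at most 62.5 mm and 10.7 degrees, less where a joint would pass 70% of its speed; a pose out of reach is approached as far as the arm can. A call with a gripper value outside its range is refused whole. The fingers move at their own pace and stop on an object; "newtons" is the grip in N (left out, the last holds). Time passes only in rows, so rows that repeat a pose let the fingers close. It gives the time, the measured TCP pose, the force, the opening and the grip force at its end, in the units of the state.
- r.get_state(): the state, without advancing time (a new reading comes with each control period).
- eyes.snapshot(name): name is "scene" or "top" or "wrist"; returns a dict with "frame" (384x512x3 uint8, red, green, blue), "z_map" (384x512 float32, m along the optical axis (not along the pixel's ray), 0 where there is no reading), "intrinsics" (3x3 intrinsics, pixels), "world_to_cam" (4x4, takes a point from world to camera coordinates). Camera axes: x right, y down, z forward; pixel columns grow to the right and rows downward; lengths in m; the calibration is good to about 2 mm. A picture is of the moment at which its call begins.
- finish_job(): hands the job in; it is judged then, once.
The state is a dict: "clock": time; "q": joint angles; "qd": joint speeds; "joint_torque": joint torques, N m; "tool_pos": TCP position; "eef_rot": TCP orientation; "contact_force": force on the tool from outside, world axes, zero at the start; "moment": the same for the moment, N m; "opening": opening from 0.0 (shut) to 1.0 (fully open); "finger_force": force on a finger pad.
Only numpy, scipy, OpenCV 4.12 (cv2) and the standard library are available. Lean on these libraries where they do the work, as an engineer would, in place of code of your own. Each camera call takes 0.05 s, during which the arm holds its last target. There are 200 camera calls.

## Working session

There is one attempt and no reset: what is moved stays moved. The work goes in short steps, Python scripts to look and compute and a tool call to move; the robot and the scene stay as the last step left them, time stands still between calls to the robot, and variables do not carry over. Pictures are saved under pics/ and viewed, at most 10 in all, crops included, and the job is handed in when it is done.

Besides the shell and the picture viewer there is one more tool, called after "Request:" as name(argument=value, ...), one argument or row to a line, values as JSON. move_arm: Moves the arm, as the interface text tells. Its arguments: {"type":"object","properties":{"motion":{"type":"array","items":{"type":"array","items":{"type":"number"}}},"newtons":{"type":"number"}},"required":["motion"]}

```bash
mkdir -p pics; cat > h.py <<'E'
import numpy as np, cv2
from scipy.spatial.transform import Rotation as R
from plant import r, eyes, finish_job
def snap(n, save=None):
    s=eyes.snapshot(n)
    if save: cv2.imwrite('pics/'+save, s['frame'][:,:,::-1])
    return s
def cloud(s):
    K=s['intrinsics'];z=s['z_map'];v,u=np.mgrid[:z.shape[0],:z.shape[1]]
    p=np.stack([(u-K[0,2])/K[0,0]*z,(v-K[1,2])/K[1,1]*z,z,np.ones_like(z)],-1)
    P=p@np.linalg.inv(s['world_to_cam']).T
    P=P[...,:3]; P[z<=0]=np.nan
    return P
def ray(s,uv,h):
    K=s['intrinsics'];M=np.linalg.inv(s['world_to_cam'])
    d=M[:3,:3]@np.linalg.inv(K)@np.array([uv[0],uv[1],1.]);o=M[:3,3]
    return o+d*(h-o[2])/d[2]
def rows(T,yaw=None):
    """shift from present pose to target world pos in tool axes (mm), turn about tool z"""
    st=r.get_state();Q=R.from_quat(st['eef_rot'])
    return Q.inv().apply(np.array(T)-st['tool_pos'])*1000
E
python3 - <<'E'
from h import *
a=snap('scene','s1.png');b=snap('top','t1.png')
cv2.imwrite('pics/st.png',cv2.resize(np.vstack([a['frame'],b['frame']])[:,:,::-1],None,fx=.78,fy=.78))
for s in(a,b):print(s['intrinsics'],np.linalg.inv(s['world_to_cam'])[:3,3])
st=r.get_state();print(st['tool_pos'],R.from_quat(st['eef_rot']).as_matrix(),st['clock'])
E
```

```text
[[392.91987723   0.         252.62881876]
 [  0.         392.91987723 190.67886848]
 [  0.           0.           1.        ]] [-0.1885476   0.67977513  1.09438607]
[[457.88349964   0.         252.7358339 ]
 [  0.         457.88349964 199.06267222]
 [  0.           0.           1.        ]] [0.30612367 0.03886026 1.48328266]
[ 0.24816526 -0.57299363  0.23797043] [[ 9.17574260e-01  3.97563671e-01 -7.78277286e-04]
 [ 3.97564415e-01 -9.17573039e-01  1.50143949e-03]
 [-1.17208460e-04 -1.68709758e-03 -9.99998570e-01]] 0.1
```

View pics/st.png

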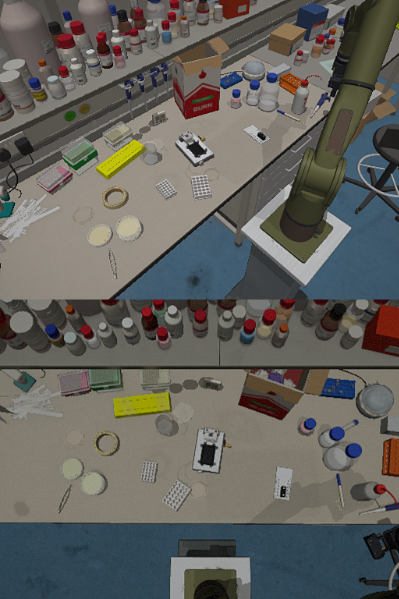

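The stacked picture shows the manifold at top-camera pixel (267,193) and the cover with its black grip at (363,235). The two plate candidates are the smaller at (191,220) and the larger at (227,251). Next I enlarge that area and measure it.

```bash
python3 - <<'E'
from h import *
b=snap('top')
f=b['frame'];P=cloud(b)
c=f[130:290,160:400];cv2.imwrite('pics/crop.png',cv2.resize(c,None,fx=3.3,fy=3.3,interpolation=cv2.INTER_CUBIC)[:,:,::-1])
z=P[...,2]
m=((z>0.009)&(z<0.12)).astype(np.uint8);m[:130]=0;m[:,:80]=0
n,l,st,ce=cv2.connectedComponentsWithStats(m)
for i in range(1,n):
    if st[i,4]<60: continue
    k=l==i;zz=np.nanmedian(z[k]);
    r0=cv2.minAreaRect(P[k][:,:2].astype(np.float32)*1000)
    print(st[i],ce[i].round(),'z',round(zz*1000),np.round(np.nanmax(z[k])*1000),np.round(r0[0]),np.round(r0[1]),round(r0[2],1))
print('bench',np.nanmedian(z[260:280,250:330]))
E
```

```text
[ 145  130   74   23 1296] [179. 139.] z 24 37.0 [769. 290.] [ 73. 240.] 6.2
[305 130  65  25 646] [338. 141.] z 66 120.0 [ 745. -212.] [199.   9.] 69.3
[456 130  49  24 894] [479. 139.] z 76 104.0 [ 749. -677.] [134.  66.] 80.6
[196 146  26  28 342] [209. 159.] z 61 96.0 [682. 195.] [76. 74.] 18.5
[488 149  24  26 530] [500. 162.] z 59 72.0 [ 680. -757.] [76. 66.] 80.9
[381 152  24  23 370] [393. 163.] z 81 109.0 [ 671. -394.] [53. 50.] 43.7
[438 154  22  15 117] [449. 161.] z 17 26.0 [ 687. -590.] [21. 75.] 32.5
[ 246  165   50   59 1935] [267. 194.] z 31 71.0 [570.  -7.] [145. 185.] 81.7
[408 164  38  57 805] [422. 194.] z 75 120.0 [ 575. -494.] [171.  65.] 10.3
[119 168  33  33 432] [135. 184.] z 24 35.0 [608. 439.] [105. 104.] 63.3
[491 178  21  50 775] [503. 203.] z 58 72.0 [ 547. -748.] [ 64. 148.] 84.1
[ 80 203  26  28 562] [ 91. 217.] z 15 24.0 [502. 574.] [89. 81.] 5.5
[180 207  21  28 325] [190. 221.] z 19 30.0 [492. 254.] [55. 88.] 82.6
[102 221  32  30 732] [118. 236.] z 44 53.0 [439. 481.] [92. 89.] 64.4
[432 224  10  42 118] [436. 246.] z 13 20.0 [ 415. -533.] [132.  13.] 6.5
[208 231  37  40 603] [226. 251.] z 24 36.0 [393. 138.] [ 71. 106.] 56.6
[449 234  26  25 345] [459. 247.] z 68 120.0 [ 403. -590.] [68. 34.] 10.6
[358 240  10  14  97] [362. 246.] z 27 35.0 [ 407. -298.] [25. 43.] 78.2
[461 261  51  15 250] [493. 268.] z 20 32.0 [ 341. -682.] [ 25. 163.] 7.6
[ 236  346   67   38 1675] [268. 362.] z 14 120.0 [46.  1.] [109. 204.] 0.3
bench 0.00030765307619173843
```

View pics/crop.png

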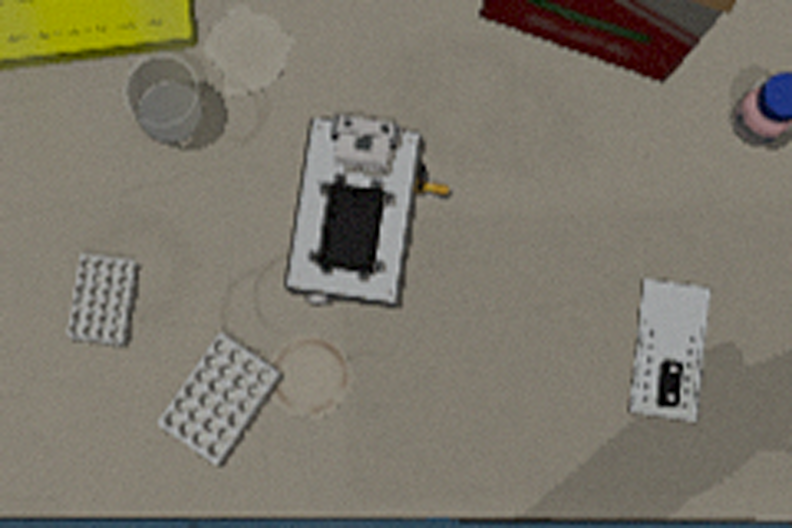

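Plate candidates in the top picture are (190,221), measuring 55x88 mm and about 20 mm high, and (226,251), measuring about 106x71 mm. The first fits 84x56x20, and the enlarged crop confirms it's the smaller one. The cover's plain rear edge points to +x, away from the robot. First I go above the manifold for a close look.

```bash
cat >> h.py <<'E'
def plan(T,yaw,pitch=0.):
    """tool target: pos, tool-x heading yaw deg (world), nose pitch; prints shift mm, rotvec deg"""
    st=r.get_state();Q=R.from_quat(st['eef_rot'])
    G=R.from_euler('z',yaw,degrees=True)*R.from_euler('y',-pitch,degrees=True)*R.from_euler('x',180,degrees=True)
    print('shift',(Q.inv().apply(np.array(T)-st['tool_pos'])*1000).round(1),'turn',(Q.inv()*G).as_rotvec(degrees=True).round(2),'t',st['clock'])
E
python3 - <<'E'
from h import *
plan([.50,-.02,.30],-8)
E
```

```text
shift [ 450.9 -407.5  -61.4] turn [-7.000e-02  3.000e-02  3.142e+01] t 0.15
```

Request:
move_arm(
  motion=[
    [451, -408, -61, 0, 0, 31.4, 0],
    [451, -408, -61, 0, 0, 31.4, 0],
    [451, -408, -61, 0, 0, 31.4, 0],
    [451, -408, -61, 0, 0, 31.4, 0],
    [451, -408, -61, 0, 0, 31.4, 0],
  ],
)

```text
clock: 0.78
tool_pos: [0.3778, -0.2884, 0.2701]
eef_rot: [0.998, -0.07, 0.0, 0.0]
contact_force: [1.4, 0.6, 0.3]
opening: 0.999
finger_force: 0.0
```

```bash
python3 - <<'E'
from h import *
plan([.50,-.02,.30],-8)
E
```

```text
shift [  83.8 -282.8  -29.9] turn [ 0.   -0.01  0.03] t 0.775
```

Request:
move_arm(
  motion=[
    [84, -283, -30, 0, 0, 0, 0],
    [84, -283, -30, 0, 0, 0, 0],
    [84, -283, -30, 0, 0, 0, 0],
    [84, -283, -30, 0, 0, 0, 0],
    [84, -283, -30, 0, 0, 0, 0],
  ],
)

```text
clock: 1.4
tool_pos: [0.5004, -0.0187, 0.3001]
eef_rot: [0.998, -0.068, 0.0, -0.0]
contact_force: [-0.2, -0.5, 1.4]
opening: 1.003
finger_force: 0.0
```

```bash
python3 - <<'E'
from h import *
s=snap('wrist','w1.png')
print(r.get_state()['tool_pos'],np.linalg.inv(s['world_to_cam']).round(3),s['intrinsics'])
E
```

```text
[ 0.50329929 -0.01164891  0.30062266] [[-0.136 -0.942 -0.306  0.581]
 [-0.991  0.129  0.043 -0.029]
 [-0.001  0.309 -0.951  0.446]
 [ 0.     0.     0.     1.   ]] [[306.21283036   0.         256.30882714]
 [  0.         306.21283036 191.35086055]
 [  0.           0.           1.        ]]
```

View pics/w1.png

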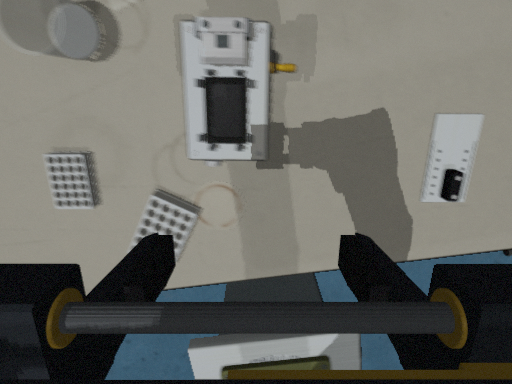

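The wrist view shows the seal (225,109), the plate (70,181), the beaker (76,28) and the cover (455,157). I measure seal, plate and cover in both the wrist and top views.

```bash
cat >> h.py <<'E'
def rect(s,mask,h,near,lo=.01):
    n,l,st,ce=cv2.connectedComponentsWithStats(mask.astype(np.uint8))
    out=[]
    for i in range(1,n):
        if st[i,4]<40: continue
        if np.hypot(*(ray(s,ce[i],h)[:2]-near))>.06: continue
        c,_=cv2.findContours((l==i).astype(np.uint8),cv2.RETR_EXTERNAL,cv2.CHAIN_APPROX_NONE)
        c=max(c,key=len)[:,0,:]
        g=np.array([ray(s,p,h)[:2]*1000 for p in c],np.float32)
        (x,y),(w,hh),a=cv2.minAreaRect(g)
        if w<hh: a+=90;w,hh=hh,w
        out.append((round(x,1),round(y,1),round(w),round(hh),round((a+90)%180-90,1),ce[i].round()))
    return out
E
python3 - <<'E'
from h import *
for n in('wrist','top'):
    s=snap(n);f=s['frame'].astype(int);g=f.max(2);P=cloud(s);z=P[...,2]
    print(n)
    print('seal',rect(s,g<60,.036,[.55,-.005]))
    k=(f.min(2)>125)
    if n=='top': cv2.imwrite('pics/k.png',k*255)
    print('plate', rect(s,(z>.008)&(z<.035),.020,[.492,.254]), rect(s,cv2.morphologyEx(k.astype(np.uint8),cv2.MORPH_CLOSE,np.ones((5,5))),.020,[.492,.254]))
    print('cover',rect(s,cv2.morphologyEx(((f.min(2)>155)).astype(np.uint8),cv2.MORPH_CLOSE,np.ones((3,3))),.004,[.43,-.30]))
    print('grip',rect(s,(g<60)&(z>.01),.028,[.407,-.298]))
    print('base',rect(s,(z>.02)&(z<.033),.03,[.57,-.005]))
    # keeper top & leaf
    k=(z>.05)&(z<.075)&(abs(P[...,0]-.58)<.1)&(abs(P[...,1])<.08)
    print('keeper',k.sum(),np.nanmean(P[k],0),cv2.minAreaRect(P[k][:,:2].astype(np.float32)*1000))
E
```

```text
wrist
seal [(556.9, 12.1, 92, 55, -7.4, array([235., 112.])), (515.6, -36.4, 50, 3, -9.9, array([275., 143.]))]
plate [(494.1, 250.6, 85, 61, -7.6, array([ 79., 181.]))] []
cover [(447.5, -301.0, 130, 65, -8.0, array([459., 155.]))]
grip [(416.8, -289.4, 45, 27, -7.8, array([459., 189.]))]
base [(575.8, 0.7, 181, 124, -8.4, array([238.,  97.])), (561.6, 11.6, 68, 39, -7.7, array([235., 113.]))]
keeper 2262 [ 0.64106134 -0.00114119  0.06034179] ((639.1991577148438, -0.16732025146484375), (63.48945999145508, 48.98038101196289), 81.6994400024414)
top
seal []
plate [(489.5, 253.5, 87, 56, -7.7, array([190., 221.]))] []
cover [(443.7, -301.1, 130, 64, -9.0, array([363., 234.]))]
grip [(408.6, -295.0, 40, 19, -7.8, array([363., 246.]))]
base []
keeper 10 [0.64614517 0.02688287 0.05926675] ((639.5243530273438, 28.128820419311523), (3.1878275871276855, 44.71786880493164), 89.97679901123047)[ WARN:0@3.170] global loadsave.cpp:1063 imwrite_ Unsupported depth image for selected encoder is fallbacked to CV_8U.
```

```bash
cat > m.py <<'E'
from h import *
def go():
    s=snap('wrist');f=s['frame'].astype(int);g=f.max(2);P=cloud(s);z=P[...,2]
    d=cv2.morphologyEx((g<60).astype(np.uint8),cv2.MORPH_OPEN,np.ones((5,5)))
    print('seal',rect(s,d,.036,[.555,.01]))
    print('plate', rect(s,(z>.008)&(z<.035),.020,[.492,.254]))
    print('cover',rect(s,cv2.morphologyEx(((f.min(2)>155)).astype(np.uint8),cv2.MORPH_CLOSE,np.ones((3,3))),.004,[.43,-.30]))
    print('hole',rect(s,(z>.02)&(z<.033),.03,[.56,.01]))
    k=(z>.05)&(z<.075)&(abs(P[...,0]-.58)<.1)&(abs(P[...,1])<.08)
    print('keeper',k.sum(),np.nanmean(P[k],0).round(4),cv2.minAreaRect(P[k][:,:2].astype(np.float32)*1000))
    return s
E
python3 - <<'E'
from m import *
print(r.get_state()['tool_pos'],abs(r.get_state()['qd']).max());s=go();print(s['world_to_cam'][:3,3]);print(r.get_state()['tool_pos'])
plan([.491,.252,.12],-7.6)
E
```

```text
[ 0.50032737 -0.0188185   0.29981688] 0.06041354715102744
seal [(561.8, 13.3, 82, 59, -7.6, array([228., 110.]))]
plate [(494.0, 250.4, 83, 62, -7.6, array([ 72., 180.]))]
cover [(446.2, -301.8, 130, 65, -8.1, array([454., 152.]))]
hole [(576.1, 3.4, 179, 119, -8.5, array([231.,  95.])), (561.2, 11.8, 69, 40, -8.4, array([228., 110.]))]
keeper 2310 [ 0.641  -0.0013  0.0604] ((639.1947631835938, -0.2720680236816406), (63.73015594482422, 49.104286193847656), 81.58727264404297)
[0.0490268  0.4133842  0.60238902]
[ 0.4994001  -0.02131118  0.29962605]
shift [ -45.6 -269.7  179.5] turn [ 0.03  0.04 -0.26] t 1.6
```

Request:
move_arm(
  motion=[
    [-45, -271, 180, 0, 0, 0, 0],
    [-45, -271, 180, 0, 0, 0, 0],
    [-45, -271, 180, 0, 0, 0, 0],
    [-45, -271, 180, 0, 0, 0, 0],
    [-45, -271, 180, 0, 0, 0, 0],
  ],
)

```text
clock: 2.22
tool_pos: [0.4935, 0.2383, 0.1275]
eef_rot: [0.997, -0.071, 0.0, 0.001]
contact_force: [0.0, 0.6, -0.4]
opening: 1.004
finger_force: 0.0
```

```bash
python3 - <<'E'
from m import *
plan([.492,.253,.06],-7.6)
E
```

```text
shift [ -3.6 -14.4  67.5] turn [ 0.1  -0.04 -0.58] t 2.225
```

Request:
move_arm(
  motion=[
    [-1, -14, 40, 0, 0, 0, 0],
    [-1, -14, 40, 0, 0, 0, 0],
    [-1, -14, 40, 0, 0, 0, 0],
  ],
)

```text
clock: 2.6
tool_pos: [0.495, 0.2507, 0.0897]
eef_rot: [0.997, -0.071, 0.001, 0.001]
contact_force: [0.5, 0.1, 0.2]
opening: 0.997
finger_force: 0.0
```

```bash
python3 - <<'E'
from m import *
s=snap('wrist','w2.png');z=cloud(s)[...,2]
print('plate', rect(s,(z>.012)&(z<.035),.020,[.492,.254]))
plan([.492,.253,.004],-7.6)
E
```

```text
plate [(494.3, 254.7, 83, 54, -7.6, array([252., 205.]))]
shift [-3.8 -1.5 86.2] turn [ 0.03 -0.13 -0.58] t 2.65
```

View pics/w2.png

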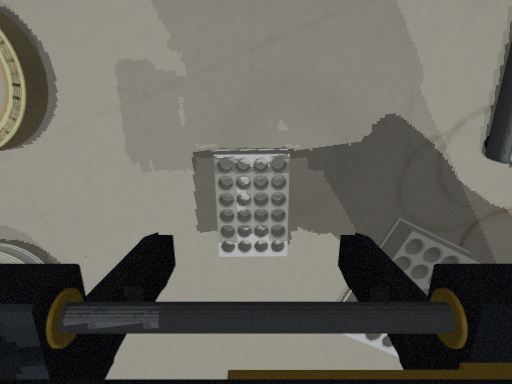

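The plate (252,205) lies between the open fingers, clear of the larger plate at the lower right, so I lower and grasp.

Request:
move_arm(
  motion=[
    [-1, -4, 45, 0, 0, -0.4, 0],
    [-1, -4, 75, 0, 0, -0.4, 0],
    [-1, -4, 86, 0, 0, -0.4, 0],
    [-1, -4, 86, 0, 0, -0.4, 0],
  ],
)

```text
clock: 3.15
tool_pos: [0.4943, 0.2568, 0.0035]
eef_rot: [0.998, -0.067, 0.0, 0.0]
contact_force: [0.2, 0.3, 0.0]
opening: 1.0
finger_force: 0.0
```

Request:
move_arm(
  motion=[
    [0, 0, 0, 0, 0, 0, 0.5],
    [0, 0, 0, 0, 0, 0, 0.6],
    [0, 0, 0, 0, 0, 0, 0.7],
    [0, 0, 0, 0, 0, 0, 0.7],
    [0, 0, 0, 0, 0, 0, 0.7],
  ],
  newtons=20,
)

```text
clock: 3.78
tool_pos: [0.4936, 0.2573, 0.0031]
eef_rot: [0.998, -0.066, 0.0, 0.0]
contact_force: [-0.9, -0.8, 4.7]
opening: 0.632
finger_force: 20.0
```

Request:
move_arm(
  motion=[
    [0, 0, -30, 0, 0, 0, 0.7],
    [0, 0, -90, 0, 0, 0, 0.7],
    [0, 0, -100, 0, 0, 0, 0.7],
    [0, 0, -100, 0, 0, 0, 0.7],
  ],
)

```text
clock: 4.28
tool_pos: [0.4935, 0.2578, 0.1028]
eef_rot: [0.998, -0.066, 0.0, -0.0]
contact_force: [0.2, 0.0, -1.4]
opening: 0.631
finger_force: 20.0
```

```bash
python3 - <<'E'
from m import *
print(r.get_state()['opening'],r.get_state()['finger_force']);plan([.561,.0125,.11],-8)
E
```

```text
0.6312040930015355 19.99982178211212
shift [ 99.2 234.3  -7.3] turn [-0.04 -0.04  0.43] t 4.275
```

Request:
move_arm(
  motion=[
    [99, 234, -7, 0, 0, 0.4, 0.7],
    [99, 234, -7, 0, 0, 0.4, 0.7],
    [99, 234, -7, 0, 0, 0.4, 0.7],
    [99, 234, -7, 0, 0, 0.4, 0.7],
    [99, 234, -7, 0, 0, 0.4, 0.7],
  ],
)

```text
clock: 4.9
tool_pos: [0.5605, 0.0047, 0.1077]
eef_rot: [0.997, -0.075, -0.001, 0.002]
contact_force: [-0.6, 0.4, -1.9]
opening: 0.634
finger_force: 20.0
```

```bash
python3 - <<'E'
from m import *
s=go();print(r.get_state()['tool_pos']);cv2.imwrite('pics/w3.png',s['frame'][:,:,::-1])
plan([.561,.0125,.11],-8)
E
```

```text
seal [(594.3, 7.2, 55, 19, 81.4, array([247., 161.])), (599.3, 39.3, 11, 7, -11.5, array([201., 161.])), (589.5, -25.3, 9, 6, -6.7, array([292., 161.]))]
plate []
cover []
hole [(599.6, 0.3, 135, 117, -8.6, array([247., 126.])), (588.5, 7.2, 41, 11, 81.3, array([248., 167.]))]
keeper 7875 [ 0.6417 -0.0008  0.0604] ((639.7430419921875, -0.5019378662109375), (64.2911376953125, 49.05693817138672), 81.49925994873047)
[0.56006399 0.00835407 0.10772453]
shift [ 0.3 -4.2 -2.3] turn [ 0.14  0.15 -0.34] t 4.95
```

View pics/w3.png

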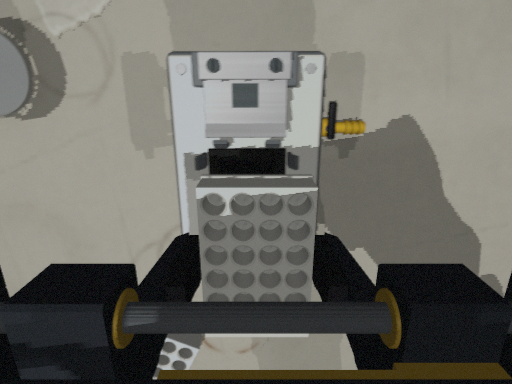

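Visible here: the leaf and keeper at (245,90), the seal's rear part at (247,161) and the held plate at (257,240). I measure the held plate's offset from the TCP.

```bash
python3 - <<'E'
from m import *
s=snap('wrist');st=r.get_state();P=cloud(s);z=P[...,2]
c,sn=np.cos(np.radians(-8.4)),np.sin(np.radians(-8.4))
Q=R.from_quat(st['eef_rot']);L=((P.reshape(-1,3)-st['tool_pos'])@Q.as_matrix()).reshape(P.shape)*1000
k=(abs(L[...,2]+17)<4)&(L[...,0]>0)&(L[...,0]<60)&(abs(L[...,1])<27)&(np.mgrid[:384,:512][0]<290)
print(k.sum(),np.nanmax(L[k],0),[np.percentile(L[k][:,0],q).round(1) for q in(50,95,99,100)],np.median(L[k][:,2]))
for y in(-20,-10,0,10,20):
    kk=k&(abs(L[...,1]-y)<3);print(y,L[kk][:,0].max())
plan([.562,.0118,.07],-8.4)
E
```

```text
5771 [ 42.18579637  26.99671316 -13.00659219] [np.float64(23.6), np.float64(41.3), np.float64(41.8), np.float64(42.2)] -15.921339569287033
-20 42.185796367922656
-10 42.11597362258923
0 41.996787004558506
10 41.931999522895794
20 42.02916106791707
shift [ 2.3 -0.5 37.9] turn [0.03 0.18 0.29] t 5.0
```

Request:
move_arm(
  motion=[
    [2, 0, 38, 0, 0.2, 0.4, 0.7],
    [2, 0, 54, 0, 0.2, 0.4, 0.7],
    [2, 0, 54, 0, 0.2, 0.4, 0.7],
    [2, 0, 54, 0, 0.2, 0.4, 0.7],
  ],
)

```text
clock: 5.5
tool_pos: [0.563, 0.0131, 0.0561]
eef_rot: [0.997, -0.072, 0.002, -0.0]
contact_force: [-0.2, -0.5, -0.7]
opening: 0.63
finger_force: 20.0
```

```bash
python3 - <<'E'
from m import *
print(r.get_state()['tool_pos'],r.get_state()['contact_force']);plan([.562,.0118,.039],-8.4)
E
```

```text
[0.56301357 0.0130963  0.05613808] [-0.22554226 -0.47825539 -0.65032006]
shift [-0.9  1.4 17.1] turn [-0.02 -0.23  0.09] t 5.5
```

Request:
move_arm(
  motion=[
    [-1, 1, 6, 0, -0.2, 0, 0.7],
    [-1, 1, 12, 0, -0.2, 0, 0.7],
    [-1, 1, 16, 0, -0.2, 0, 0.7],
    [-1, 1, 17, 0, -0.2, 0, 0.7],
    [-1, 1, 17, 0, -0.2, 0, 0.7],
  ],
)

```text
clock: 6.12
tool_pos: [0.5616, 0.0113, 0.0387]
eef_rot: [0.997, -0.073, -0.0, 0.0]
contact_force: [-0.3, -0.4, 1.2]
opening: 0.635
finger_force: 20.0
```

Request:
move_arm(
  motion=[
    [0, 0, 0, 0, 0, 0, 0.2],
    [0, 0, 0, 0, 0, 0, 0.2],
    [0, 0, 0, 0, 0, 0, 0.2],
    [0, 0, 0, 0, 0, 0, 0.2],
  ],
)

```text
clock: 6.62
tool_pos: [0.5617, 0.0114, 0.0386]
eef_rot: [0.997, -0.073, 0.0, 0.0]
contact_force: [0.5, 0.1, 0.2]
opening: 0.795
finger_force: 0.0
```

Request:
move_arm(
  motion=[
    [0, 0, -20, 0, 0, 0, 0.2],
    [0, 0, -70, 0, 0, 0, 0.1],
    [-20, 0, -120, 0, 0, 0, 0],
    [-60, 0, -150, 0, 0, 0, 0],
    [-60, 0, -150, 0, 0, 0, 0],
  ],
)

```text
clock: 7.25
tool_pos: [0.5006, 0.0205, 0.1907]
eef_rot: [0.997, -0.072, 0.001, -0.0]
contact_force: [0.4, 0.1, 0.7]
opening: 0.999
finger_force: 0.0
```

```bash
python3 - <<'E'
from m import *
snap('wrist');s=snap('wrist','w4.png');P=cloud(s);z=P[...,2]
k=(abs(P[...,0]-.562)<.055)&(abs(P[...,1]-.012)<.045)
for lo,hi in((.051,.0605),):
    print(rect(s,k&(z>lo)&(z<hi),.056,[.562,.012]))
kk=k&(z>.051)&(z<.062);print(np.percentile(z[kk],[10,50,90]))
# plane fit
A=np.c_[P[kk][:,:2],np.ones(kk.sum())];w=z[kk]>.053
print(np.linalg.lstsq(A[w],z[kk][w],rcond=None)[0], r.get_state()['tool_pos'])
f=s['frame'][30:330,60:460];cv2.imwrite('pics/w4c.png',cv2.resize(f,None,fx=1.9,fy=1.9)[:,:,::-1])
E
```

```text
[(561.2, 12.1, 81, 54, -8.4, array([257., 115.]))]
[0.05414769 0.05530817 0.0563356 ]
[ 0.00929548 -0.00548881  0.05023065] [0.50281272 0.02018742 0.18886718]
```

View pics/w4c.png

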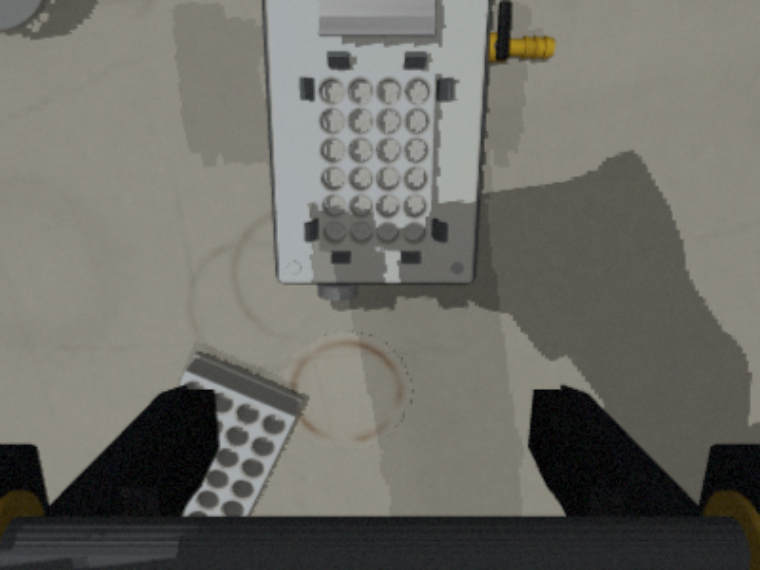

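The plate sits inside all the guide fingers, with its top level at about 56 mm. Its centre is (561.2,12.1) mm and its yaw -8.4°. Now the cover.

```bash
python3 - <<'E'
from m import *
plan([.400,-.296,.15],-8.1)
E
```

```text
shift [-55.8 327.8  38.7] turn [-0.01 -0.08 -0.27] t 7.35
```

Request:
move_arm(
  motion=[
    [-56, 328, 39, 0, 0, 0, 0],
    [-56, 328, 39, 0, 0, 0, 0],
    [-56, 328, 39, 0, 0, 0, 0],
    [-56, 328, 39, 0, 0, 0, 0],
    [-56, 328, 39, 0, 0, 0, 0],
  ],
)

```text
clock: 7.98
tool_pos: [0.406, -0.2773, 0.1507]
eef_rot: [0.997, -0.073, -0.0, -0.0]
contact_force: [0.5, -0.9, -0.4]
opening: 1.003
finger_force: 0.0
```

Request:
move_arm(
  motion=[
    [-5, 16, 2, 0, 0, 0, 0],
    [-5, 16, 2, 0, 0, 0, 0],
    [-5, 16, 2, 0, 0, 0, 0],
  ],
)

```text
clock: 8.35
tool_pos: [0.4001, -0.288, 0.15]
eef_rot: [0.997, -0.071, 0.0, -0.001]
contact_force: [1.0, 0.2, 0.2]
opening: 0.998
finger_force: 0.0
```

```bash
python3 - <<'E'
from m import *
s=snap('wrist','w5.png');f=s['frame'].astype(int);P=cloud(s);z=P[...,2]
print('cover',rect(s,cv2.morphologyEx(((f.min(2)>150)).astype(np.uint8),cv2.MORPH_CLOSE,np.ones((3,3))),.004,[.445,-.30]))
print('grip',rect(s,(f.max(2)<70)&(z>.01)&(z<.05),.028,[.407,-.298]))
k=(z>.022)&(z<.034)&(abs(P[...,0]-.41)<.05)&(abs(P[...,1]+.297)<.04)
print(k.sum(),cv2.minAreaRect(P[k][:,:2].astype(np.float32)*1000),np.median(z[k]))
plan([.410,-.297,.0045],-8.1)
print(r.get_state()['tool_pos'])
E
```

```text
cover [(470.5, -304.8, 82, 65, -8.3, array([265.,  96.]))]
grip [(414.0, -297.0, 45, 17, -8.2, array([265., 168.]))]
914 ((412.2908020019531, -297.06610107421875), (17.141937255859375, 44.153953552246094), 81.79810333251953) 0.027269195081383618
shift [ 10.8   7.9 145.7] turn [-0.07 -0.04 -0.05] t 8.4
[ 0.40025755 -0.28785565  0.15018474]
```

View pics/w5.png

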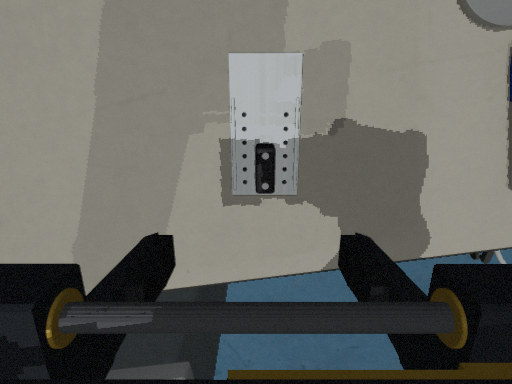

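Only the one cover is in view: grip at (265,168), plain rear edge up at (265,53), and nothing near it. I grasp it by the grip.

Request:
move_arm(
  motion=[
    [13, 8, 60, 0, 0, 0, 0.4],
    [13, 8, 110, 0, 0, 0, 0.4],
    [13, 8, 135, 0, 0, 0, 0.4],
    [13, 8, 143, 0, 0, 0, 0.4],
    [13, 8, 144, 0, 0, 0, 0.4],
  ],
)

```text
clock: 9.02
tool_pos: [0.4116, -0.2985, 0.007]
eef_rot: [0.997, -0.072, 0.0, -0.0]
contact_force: [1.6, 0.5, 0.3]
opening: 0.605
finger_force: 0.0
```

```bash
python3 - <<'E'
from m import *
print(r.get_state()['contact_force'],r.get_state()['tool_pos'],r.get_state()['opening']);plan([.412,-.297,.0055],-8.2)
E
```

```text
[1.60098308 0.48180928 0.28657167] [ 0.41157297 -0.29852695  0.0069821 ] 0.6047399722161793
shift [ 0.2 -1.6  1.5] turn [-0.02 -0.05 -0.03] t 9.025
```

Request:
move_arm(
  motion=[
    [0, -1, 1.5, 0, 0, 0, 0.8],
    [0, -1, 1.5, 0, 0, 0, 0.9],
    [0, -1, 1.5, 0, 0, 0, 0.95],
    [0, -1, 1.5, 0, 0, 0, 0.95],
    [0, -1, 1.5, 0, 0, 0, 0.95],
  ],
  newtons=60,
)

```text
clock: 9.65
tool_pos: [0.4115, -0.2982, 0.0054]
eef_rot: [0.997, -0.072, 0.001, -0.0]
contact_force: [-0.1, 0.7, 7.5]
opening: 0.199
finger_force: 60.0
```

Request:
move_arm(
  motion=[
    [0, 0, -20, 0, 0, 0, 0.95],
    [0, 0, -70, 0, 0, 0, 0.95],
    [0, 0, -110, 0, 0, 0, 0.95],
    [0, 0, -120, 0, 0, 0, 0.95],
    [0, 0, -120, 0, 0, 0, 0.95],
  ],
)

```text
clock: 10.28
tool_pos: [0.4106, -0.2986, 0.1247]
eef_rot: [0.997, -0.073, 0.0, -0.0]
contact_force: [0.7, -0.1, -2.5]
opening: 0.199
finger_force: 60.0
```

```bash
cat > hand.py <<'E'
from m import *
def hand(s=None,save=None):
    """cover plane and outline in tool frame (mm)"""
    s=s or snap('wrist',save);st=r.get_state();P=cloud(s);f=s['frame'].astype(int)
    Q=R.from_quat(st['eef_rot']).as_matrix();L=((P.reshape(-1,3)-st['tool_pos'])@Q).reshape(P.shape)*1000
    k=(abs(L[...,2])<14)&(L[...,0]>25)&(L[...,0]<120)&(abs(L[...,1])<26)
    A=np.c_[L[k][:,:2],np.ones(k.sum())];c=np.linalg.lstsq(A,L[k][:,2],rcond=None)[0]
    print('plane z=',c.round(3),'pitch deg',np.degrees(np.arctan(c[0])).round(2))
    k2=(abs(L[...,2]-(L[...,0]*c[0]+L[...,1]*c[1]+c[2]))<4)&(L[...,0]>25)&(L[...,0]<130)&(abs(L[...,1])<45)
    w=L[k2]; print('rear x',[w[abs(w[:,1]-y)<4][:,0].max().round(1) for y in(-25,0,25)],'side y',[(w[abs(w[:,0]-x)<4][:,1].min().round(1),w[abs(w[:,0]-x)<4][:,1].max().round(1)) for x in(50,70,90)])
    return s
E
python3 - <<'E'
from hand import *
hand();print(r.get_state()['tool_pos'],r.get_state()['opening'])
plan([.49,0.02,.16],-8.4)
E
```

```text
plane z= [ 0.002 -0.002  1.173] pitch deg 0.09
rear x [np.float64(101.5), np.float64(102.0), np.float64(102.0)] side y [(np.float64(-33.9), np.float64(32.1)), (np.float64(-34.0), np.float64(32.0)), (np.float64(-34.1), np.float64(32.0))]
[ 0.41015731 -0.29834854  0.12395932] 0.20025378139724873
shift [  32.7 -326.6  -35.9] turn [-0.04  0.07  0.04] t 10.325
```

Request:
move_arm(
  motion=[
    [15, -334, -36, 0, 0, 0, 0.95],
    [15, -334, -36, 0, 0, 0, 0.95],
    [15, -334, -36, 0, 0, 0, 0.95],
    [15, -334, -36, 0, 0, 0, 0.95],
    [15, -334, -36, 0, 0, 0, 0.95],
  ],
)

```text
clock: 10.95
tool_pos: [0.4689, 0.0082, 0.1567]
eef_rot: [0.997, -0.073, -0.002, 0.0]
contact_force: [0.5, -1.2, -1.6]
opening: 0.199
finger_force: 60.0
```

```bash
cat >> hand.py <<'E'
SEAT=np.array([.5617,.012,0]);YAW=-8.4;RX,RZ,RY=101.5,5.2,0.5
def wp(xr,zr,th,p=True,dy=0):
    t=np.radians(th);x=np.array([np.cos(t),0,-np.sin(t)]);z=np.array([np.sin(t),0,np.cos(t)])
    q=(np.array([xr,0,zr])-RX*x+RZ*z+[0,dy-RY,0])/1000
    T=SEAT+R.from_euler('z',YAW,degrees=True).apply(q)
    if p: plan(T,YAW,-th)
    return T
def est():
    """where the rigidly held cover's rear bottom is, manifold frame, + pitch"""
    st=r.get_state();M=R.from_euler('z',-YAW,degrees=True);Q=R.from_quat(st['eef_rot'])
    b=M.apply(Q.apply(np.array([RX,-RY,RZ])/1000)+st['tool_pos']-SEAT)*1000
    d=M.apply(Q.apply([1,0,0]));print('rear bottom',b.round(1),'dip',np.degrees(np.arcsin(-d[2])).round(2),'yaw',np.degrees(np.arctan2(d[1],d[0])).round(2),'F',M.apply(st['contact_force']).round(1),'M',st['moment'].round(2),'t',st['clock'])
E
python3 - <<'E'
from hand import *
est();wp(30,75,16)
E
```

```text
rear bottom [ 10.2 -16.7 151.2] dip 0.17 yaw 0.03 F [ 0.7 -1.1 -1.6] M [0.04 0.   0.02] t 10.95
shift [ 25.3 -16.8  48.7] turn [  0.06 -15.83   0.03] t 10.95
```

Request:
move_arm(
  motion=[
    [10, -16, 10, 0, -8, 0, 0.95],
    [25, -16, 35, 0, -15.8, 0, 0.95],
    [25, -16, 48, 0, -15.8, 0, 0.95],
    [25, -16, 48, 0, -15.8, 0, 0.95],
    [25, -16, 48, 0, -15.8, 0, 0.95],
  ],
)

```text
clock: 11.58
tool_pos: [0.4953, 0.0184, 0.1104]
eef_rot: [0.988, -0.072, -0.138, -0.01]
contact_force: [-1.0, -0.6, -1.2]
opening: 0.195
finger_force: 60.0
```

```bash
python3 - <<'E'
from hand import *
s=hand(save='w6.png');est()
P=cloud(s);M=((P.reshape(-1,3)-SEAT)@R.from_euler('z',YAW,degrees=True).as_matrix()).reshape(P.shape)*1000
k=(M[...,2]>59)&(M[...,2]<75)&(M[...,0]>48)&(M[...,0]<112)&(abs(M[...,1])<40)
w=M[k];print('keeper/leaf',w.min(0).round(1),w.max(0).round(1))
kk=k&(abs(M[...,1])<20)
for a in range(50,90,4):
    q=kk&(abs(M[...,0]-a)<2);print(a,q.sum(),np.median(M[q][:,2]).round(1) if q.any() else '')
q=k&(M[...,0]<75);print('leaf y',M[q][:,1].min(),M[q][:,1].max())
wp(48,57.5-6*.287,16)
E
```

```text
plane z= [ 4.000e-03 -1.000e-03  2.339e+00] pitch deg 0.23
rear x [np.float64(100.8), np.float64(101.3), np.float64(101.2)] side y [(np.float64(-34.1), np.float64(32.0)), (np.float64(-34.1), np.float64(32.1)), (np.float64(-34.3), np.float64(32.0))]
rear bottom [30.1 -2.7 78.2] dip 15.8 yaw 0.04 F [ 0.2  0.4 -0.4] M [-0.03 -0.28 -0.02] t 11.625Traceback (most recent call last):
  File "<stdin>", line 5, in <module>
    return umr_minimum(a, axis, None, out, keepdims, initial, where)
ValueError: zero-size array to reduction operation minimum which has no identity
```

View pics/w6.png

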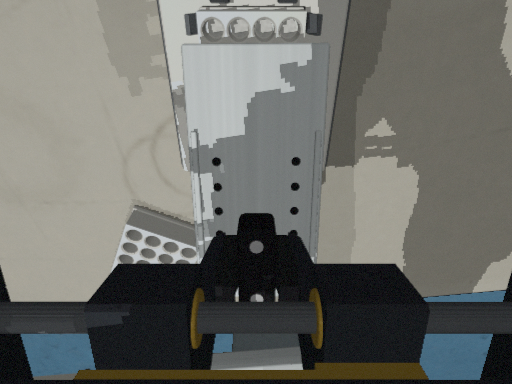

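The held cover (256,150) is square in the grip and the plate lies ahead of it at (253,28), centred. Insertion next.

```bash
python3 - <<'E'
from hand import *
est();wp(48,57.7-6*.287,16)
for x in (58,68,76): wp(x,57.7-(x-42)*.287,16)
E
```

```text
rear bottom [30.1 -2.7 78.2] dip 15.8 yaw 0.04 F [ 0.2  0.4 -0.4] M [-0.03 -0.28 -0.02] t 11.625
shift [23.3 -2.8 16.1] turn [ 0.03 -0.2   0.04] t 11.625
shift [33.7 -2.7 16.2] turn [ 0.03 -0.2   0.04] t 11.625
shift [44.1 -2.7 16.2] turn [ 0.03 -0.2   0.04] t 11.625
shift [52.5 -2.7 16.2] turn [ 0.03 -0.2   0.04] t 11.625
```

Request:
move_arm(
  motion=[
    [16, -3, 8, 0, -0.2, 0, 0.95],
    [19, -3, 13, 0, -0.2, 0, 0.95],
    [21, -3, 15, 0, -0.2, 0, 0.95],
    [21, -3, 15, 0, -0.2, 0, 0.95],
  ],
)

```text
clock: 12.12
tool_pos: [0.5127, 0.0189, 0.0903]
eef_rot: [0.988, -0.072, -0.139, -0.01]
contact_force: [-0.9, 0.4, -1.3]
opening: 0.199
finger_force: 60.0
```

```bash
python3 - <<'E'
from hand import *
est();
for x in (48,58,68,76): wp(x,57.7-(x-42)*.287,16)
s=snap('scene')
K=s['intrinsics'];p=s['world_to_cam']@np.append(SEAT+[.03,0,.05],1);u=K@p[:3]/p[2];print(u)
u0,v0=int(u[0]),int(u[1]);c=s['frame'][v0-45:v0+45,u0-60:u0+60];cv2.imwrite('pics/sc.png',cv2.resize(c,None,fx=6,fy=6,interpolation=cv2.INTER_CUBIC)[:,:,::-1])
E
```

```text
rear bottom [46.6  0.2 57.3] dip 16.01 yaw 0.02 F [-0.9  0.2 -1.3] M [ 0.02 -0.28  0.  ] t 12.125
shift [1.7 0.2 0.9] turn [0.02 0.01 0.02] t 12.125
shift [12.1  0.2  0.9] turn [0.02 0.01 0.02] t 12.125
shift [22.5  0.2  0.9] turn [0.02 0.01 0.02] t 12.125
shift [30.9  0.2  0.9] turn [0.02 0.01 0.02] t 12.125
[245.84976881 184.01711049   1.        ]
```

Request:
move_arm(
  motion=[
    [6, 0, 0.5, 0, 0, 0, 0.95],
    [11, 0, 0.5, 0, 0, 0, 0.95],
    [16, 0, 0.5, 0, 0, 0, 0.95],
    [18, 0, 0.5, 0, 0, 0, 0.95],
  ],
)

```text
clock: 12.68
tool_pos: [0.5305, 0.0164, 0.0844]
eef_rot: [0.988, -0.072, -0.139, -0.01]
contact_force: [0.6, -0.5, -2.0]
opening: 0.201
finger_force: 60.0
```

```bash
python3 - <<'E'
from hand import *
est();wp(76,57.5-(34)*.287,16);est()
E
```

```text
rear bottom [64.6  0.3 51.5] dip 15.99 yaw 0.01 F [ 0.6 -0.4 -2. ] M [ 0.02 -0.26 -0.02] t 12.675
shift [12.   0.3  0.4] turn [ 0.   -0.01  0.01] t 12.675
rear bottom [64.6  0.3 51.5] dip 15.99 yaw 0.01 F [ 0.6 -0.4 -2. ] M [ 0.02 -0.26 -0.02] t 12.675
```

No contact so far, so I continue in.

Request:
move_arm(
  motion=[
    [4, 0, 0.3, 0, 0, 0, 0.95],
    [8, 0, 0.3, 0, 0, 0, 0.95],
    [11, 0, 0.3, 0, 0, 0, 0.95],
    [11.5, 0, 0.3, 0, 0, 0, 0.95],
    [11.5, 0, 0.3, 0, 0, 0, 0.95],
  ],
)

```text
clock: 13.3
tool_pos: [0.5408, 0.0149, 0.0812]
eef_rot: [0.988, -0.072, -0.139, -0.01]
contact_force: [1.2, -0.5, -1.8]
opening: 0.198
finger_force: 60.0
```

```bash
python3 - <<'E'
from hand import *
est()
for th in (12,9,7,5,3,1.5,0):
    t=np.radians(th);d=max(0,4-(20*np.sin(t)+1.5*np.cos(t)))+.2*(th<9)
    z42=56.4-d if th>8 else 56-d
    print(th,round(z42,2));wp(76,z42-34*np.tan(t),th)
s=snap('scene');v0,u0=184,245;c=s['frame'][v0-45:v0+45,u0-60:u0+60];cv2.imwrite('pics/sc.png',cv2.resize(c,None,fx=6,fy=6,interpolation=cv2.INTER_CUBIC)[:,:,::-1])
E
```

```text
rear bottom [75.1  0.4 48.2] dip 16.01 yaw 0.02 F [ 1.3 -0.3 -1.8] M [-0.01 -0.23 -0.01] t 13.3
12 56.4
shift [0.5 0.3 5.9] turn [0.01 4.01 0.02] t 13.3
9 56.4
shift [0.2 0.3 9.4] turn [0.01 7.01 0.02] t 13.3
7 55.73
shift [ 0.4  0.3 12.5] turn [0.01 9.01 0.02] t 13.3
5 55.04
shift [ 0.7  0.3 15.5] turn [1.000e-02 1.101e+01 2.000e-02] t 13.3
3 54.34
shift [ 1.1  0.3 18.5] turn [1.000e-02 1.301e+01 2.000e-02] t 13.3
1.5 53.82
shift [ 1.5  0.3 20.8] turn [1.000e-02 1.451e+01 2.000e-02] t 13.3
0 53.3
shift [ 2.   0.3 23. ] turn [1.000e-02 1.601e+01 2.000e-02] t 13.3
```

View pics/sc.png

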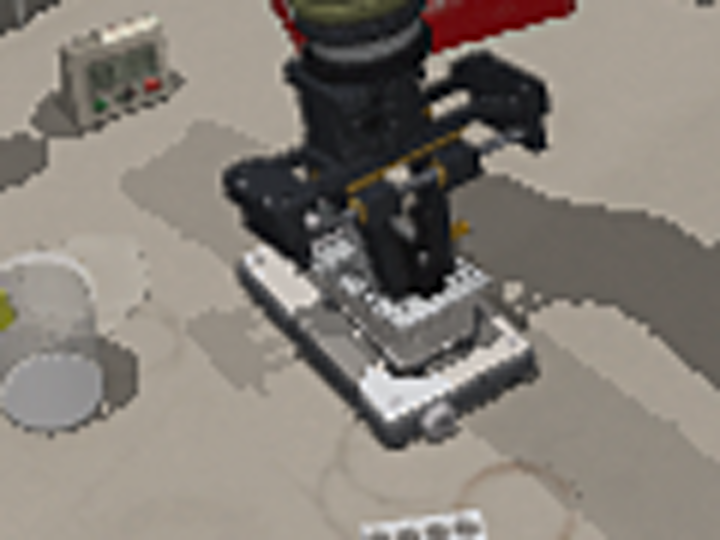

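The tilted cover covers the plate at (400,310), the rear is inside the leaf, and the forces are near zero. I lever it down in stages.

Request:
move_arm(
  motion=[
    [0.5, 0, 3, 0, 2, 0, 0.95],
    [0.5, 0, 6, 0, 4, 0, 0.95],
    [0.4, 0, 8, 0, 5.5, 0, 0.95],
    [0.3, 0, 9.4, 0, 7, 0, 0.95],
    [0.3, 0, 9.4, 0, 7, 0, 0.95],
  ],
)

```text
clock: 13.98
tool_pos: [0.538, 0.0154, 0.0722]
eef_rot: [0.994, -0.073, -0.079, -0.006]
contact_force: [0.3, 0.2, -0.7]
opening: 0.197
finger_force: 60.0
```

```bash
cat > nxt.py <<'E'
from hand import *
import sys
est()
for th in map(float,sys.argv[1:]):
    t=np.radians(th);d=max(0,4-(20*np.sin(t)+1.5*np.cos(t)))+.2
    print(th);wp(76,56-d-34*np.tan(t),th)
E
python3 nxt.py 7 5 3
```

```text
rear bottom [75.5  0.5 51.1] dip 9.05 yaw 0.04 F [ 0.3  0.3 -0.7] M [ 0.01 -0.15 -0.05] t 13.975
7.0
shift [0.3 0.4 3.1] turn [0.02 2.05 0.04] t 13.975
5.0
shift [0.3 0.4 6.2] turn [0.02 4.05 0.04] t 13.975
3.0
shift [0.3 0.4 9.2] turn [0.02 6.05 0.05] t 13.975
```

Request:
move_arm(
  motion=[
    [0.3, 0.3, 1.6, 0, 1, 0, 0.95],
    [0.3, 0.3, 3.1, 0, 2, 0, 0.95],
    [0.3, 0.3, 4.7, 0, 3, 0, 0.95],
    [0.3, 0.3, 6.2, 0, 4, 0, 0.95],
    [0.3, 0.3, 6.2, 0, 4, 0, 0.95],
  ],
)

```text
clock: 14.6
tool_pos: [0.5382, 0.0151, 0.0661]
eef_rot: [0.996, -0.073, -0.043, -0.003]
contact_force: [0.1, -0.1, 2.3]
opening: 0.199
finger_force: 60.0
```

```bash
python3 nxt.py 3 1.5 0
```

```text
rear bottom [76.9  0.2 52.1] dip 4.94 yaw 0.04 F [ 0.1 -0.   2.3] M [ 0.07 -0.37 -0.02] t 14.6
3.0
shift [-1.1  0.1  3.1] turn [0.   1.94 0.03] t 14.6
1.5
shift [-1.1  0.1  5.4] turn [0.   3.44 0.03] t 14.6
0.0
shift [-1.1  0.1  7.7] turn [0.   4.94 0.04] t 14.6
```

Request:
move_arm(
  motion=[
    [0, 0, 1.6, 0, 1, 0, 0.95],
    [0, 0, 3.1, 0, 2, 0, 0.95],
    [-0.2, 0, 4.3, 0, 2.7, 0, 0.95],
    [-0.3, 0, 5.5, 0, 3.5, 0, 0.95],
    [-0.3, 0, 5.5, 0, 3.5, 0, 0.95],
  ],
)

```text
clock: 15.22
tool_pos: [0.5376, 0.0152, 0.0606]
eef_rot: [0.997, -0.073, -0.012, -0.001]
contact_force: [2.3, -0.2, 3.2]
opening: 0.198
finger_force: 60.0
```

```bash
python3 nxt.py 0; python3 - <<'E'
from hand import *
hand()
E
```

```text
rear bottom [77.1  0.2 52.9] dip 1.42 yaw 0.03 F [2.3 0.2 3.2] M [ 0.01 -0.63  0.01] t 15.225
0.0
shift [-1.2  0.1  2.1] turn [-0.    1.42  0.03] t 15.225
plane z= [-5.800e-02 -4.000e-03  4.333e+00] pitch deg -3.35
rear x [np.float64(117.4), np.float64(116.2), np.float64(117.2)] side y [(np.float64(-34.0), np.float64(32.1)), (np.float64(-34.3), np.float64(31.7)), (np.float64(-34.2), np.float64(31.7))]
```

```bash
cat > chk.py <<'E'
from hand import *
est()
fr=[]
s=snap('wrist');P=cloud(s);W=R.from_euler('z',YAW,degrees=True).as_matrix()
M=((P.reshape(-1,3)-SEAT)@W).reshape(P.shape)*1000
g=lambda x0,x1,y0,y1,z0=45,z1=75:(M[...,0]>x0)&(M[...,0]<x1)&(M[...,1]>y0)&(M[...,1]<y1)&(M[...,2]>z0)&(M[...,2]<z1)
k=g(5,52,-25,25);A=np.c_[M[k][:,:2],np.ones(k.sum())];c=np.linalg.lstsq(A,M[k][:,2],rcond=None)[0]
print('cover top: slope deg',np.degrees(c[:2]).round(2),'z at x=0,42,62',c[2].round(2),(c[2]+42*c[0]).round(2),(c[2]+62*c[0]).round(2),k.sum())
for x in range(4,112,6):
    k=g(x-2,x+2,-22,22);print((x,k.sum(),np.median(M[k][:,2]).round(1) if k.any() else None),end=' ')
cv2.imwrite('pics/c.png',s['frame'][:,:,::-1])
E
python3 chk.py
```

```text
rear bottom [77.1  0.2 52.8] dip 1.44 yaw 0.03 F [1.5 0.1 3.7] M [ 0.03 -0.6   0.01] t 15.275
cover top: slope deg [-1.08 -0.01] z at x=0,42,62 58.17 57.38 57.01 9861
(4, np.int64(632), np.float64(58.1)) (10, np.int64(658), np.float64(58.0)) (16, np.int64(684), np.float64(57.9)) (22, np.int64(709), np.float64(57.7)) (28, np.int64(737), np.float64(57.7)) (34, np.int64(764), np.float64(57.5)) (40, np.int64(768), np.float64(57.4)) (46, np.int64(793), np.float64(57.4)) (52, np.int64(826), np.float64(57.2)) (58, np.int64(993), np.float64(61.6)) (64, np.int64(985), np.float64(59.0)) (70, np.int64(1005), np.float64(59.0)) (76, np.int64(1047), np.float64(59.1)) (82, np.int64(1088), np.float64(59.1)) (88, np.int64(1393), np.float64(61.1)) (94, np.int64(8), np.float64(61.2)) (100, np.int64(0), None) (106, np.int64(0), None)
```

View pics/c.png

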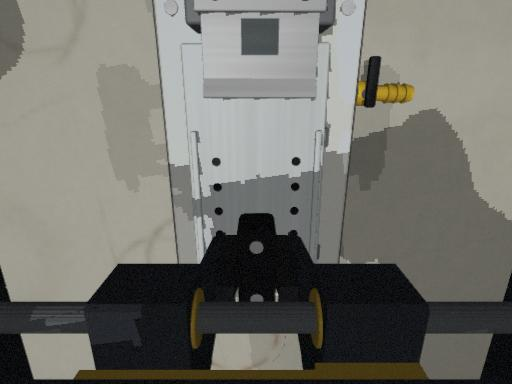

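The leaf (260,50) lies over the cover's rear and is still flat, with its top at 59.1 mm. The cover is square, dipping about 1.1–1.4°. I level it and press by force.

Request:
move_arm(
  motion=[
    [-0.2, 0, 0.8, 0, 0.5, 0, 0.95],
    [-0.4, 0, 1.6, 0, 1, 0, 0.95],
    [-0.5, 0, 2.2, 0, 1.3, 0, 0.95],
    [-0.5, 0, 2.2, 0, 1.3, 0, 0.95],
    [-0.5, 0, 2.2, 0, 1.3, 0, 0.95],
  ],
)

```text
clock: 15.95
tool_pos: [0.5375, 0.0152, 0.0587]
eef_rot: [0.997, -0.073, -0.001, -0.0]
contact_force: [1.7, -1.1, 6.9]
opening: 0.193
finger_force: 60.0
```

```bash
python3 chk.py
```

```text
rear bottom [77.1  0.2 53.4] dip 0.07 yaw 0.02 F [ 1.9 -0.8  6.9] M [ 0.02 -0.68 -0.05] t 15.95
cover top: slope deg [ 0.05 -0.04] z at x=0,42,62 56.81 56.85 56.87 9924
(4, np.int64(636), np.float64(56.8)) (10, np.int64(651), np.float64(56.8)) (16, np.int64(675), np.float64(56.8)) (22, np.int64(714), np.float64(56.9)) (28, np.int64(725), np.float64(56.8)) (34, np.int64(783), np.float64(56.8)) (40, np.int64(784), np.float64(56.8)) (46, np.int64(836), np.float64(56.9)) (52, np.int64(858), np.float64(56.9)) (58, np.int64(896), np.float64(61.6)) (64, np.int64(928), np.float64(59.0)) (70, np.int64(1003), np.float64(59.0)) (76, np.int64(1072), np.float64(59.1)) (82, np.int64(1081), np.float64(59.1)) (88, np.int64(1390), np.float64(61.0)) (94, np.int64(4), np.float64(60.9)) (100, np.int64(0), None) (106, np.int64(0), None)
```

Request:
move_arm(
  motion=[
    [0, 0, 0.5, 0, 0, 0, 0.95],
    [0, 0, 1, 0, 0, 0, 0.95],
    [0, 0, 1, 0, 0, 0, 0.95],
    [0, 0, 1, 0, 0, 0, 0.95],
    [0, 0, 1, 0, 0, 0, 0.95],
  ],
)

```text
clock: 16.62
tool_pos: [0.5375, 0.0152, 0.0579]
eef_rot: [0.997, -0.073, -0.001, -0.0]
contact_force: [1.1, -0.4, 9.6]
opening: 0.2
finger_force: 60.0
```

```bash
python3 chk.py | head -2
```

```text
rear bottom [77.   0.2 52.6] dip 0.07 yaw 0.01 F [ 1.1 -0.2  9.6] M [-0.04 -0.58  0.04] t 16.625
cover top: slope deg [ 0.05 -0.01] z at x=0,42,62 56.08 56.12 56.13 9935
```

```bash
python3 -c "
from h import *
print(finish_job())"
```

```text
the job is handed in; nothing more can be done
None
```

I handed the job in with the plate seated on the seal and released, the cover's rear edge tucked under the unlifted leaf, and the cover held level with the seal about 3 of its 4 mm down; the hand-in returned no verdict.

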